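# Bolt the damper into its stand

## Robot

A 6-joint arm with a two-finger parallel gripper is mounted at the origin on a cart in front of the work surface, level with it; the furniture and walls round the work are solid. World frame = base frame: x ahead of the robot, y to its left, z up, the work surface at z = 0. Lengths are in mm, angles in degrees, forces in N, time in s.
With the tool pointing down it reaches from about 250 to 800 mm from the base axis. Payload 8.5 kg.
Tool frame: the origin (TCP) lies midway between the tips of the shut fingers; the grasp point (between the pads) lies 19 mm behind it (env.grasp_offset is the distance from the TCP to the grasp point, in mm); z points along the fingers, y is the direction in which the jaws open and shut (so a half turn about z gives the same grasp; the last joint's range is limited). The gripper opens to 85 mm and grips with 20 to 120 N. Pads are 22 mm wide; open, the fingers measure 114 mm over their backs; the gripper's body (76 mm by 85 mm) begins 54 mm behind the grasp point. The pads swing forward as they close: fully open they stand 13 mm farther back than shut.
Start: joints at [0, 13.648, -0.773, 75.585, 0, 90], TCP at [524.956, -0, 231.276] pointing down, gripper open.
Joint ranges: [-152.45, 152.45], [-59.26, 108.67], [-65.41, 83.53], [-104.44, 129.93], [-82.83, 76.93], [-180, 180]. Speed limits (degrees/s): [127.2, 127.2, 159.86, 180, 180, 180].

## Interface

Orientations are given as [roll, pitch, yaw] about the fixed x, y, z axes, in that order (R = Rz(yaw) Ry(pitch) Rx(roll)).
In Python, from station import env gives the robot as it stands.
- The arm moves only by the tool jog_arm, never from a script. Its argument "steps" is a list of rows, each a list of 5 numbers: the shift along the tool's x, y, z in mm, then the turn about the tool's z in rad, then the opening, from 0 (shut) to 1 (fully open). In form: [[tx, ty, tz, turn, jaw], ...]. A call has 1 to 12 rows; each row shifts and turns the commanded pose from where the row before left it, along the tool's axes as they then stand; what a row does not reach is not made up. A row lasts 1/8 s, in which the tool goes at most 62.5 mm and 10.7 degrees, less where a joint would pass 70% of its speed; a pose out of reach is approached as far as the arm can. A call is refused whole if a number of a shift passes 62.5 or a number of a turn 0.188, either way. A call with a gripper value outside its range is refused whole. The fingers move at their own pace and stop on an object; the grip force is fixed at half the most. Time passes only in rows, so rows that do not move let the fingers close. It gives the time, the measured TCP pose, the force and the opening at its end, in the units of the state.
- env.get_obs(): the state, without advancing time (a new reading comes with each control period).
- env.grab_frame(name): name is "scene" or "side" or "wrist"; returns a dict with "pixels" (420x560x3 uint8, blue, green, red), "fx", "fy", "cx", "cy" (pixels), "rvec" (rotation vector, rad) and "tvec" (3), from world to camera coordinates, as OpenCV has them. Camera axes: x right, y down, z forward; pixel columns grow to the right and rows downward; lengths in mm; the calibration is good to about 2 mm. A picture is of the moment at which its call begins. There is no depth.
- env.hand_in(): hands the job in, once; it reports no verdict.
The state is a dict: "time": time; "joints": joint angles; "dq": joint speeds; "tau": joint torques, N m; "eef_pos": TCP position; "ee_rot": TCP orientation; "contact_force": force on the tool from outside, world axes, zero at the start; "wrist_torque": the same for the moment, N m; "grip_width": finger opening in mm.
Only numpy, scipy, OpenCV 4.12 (cv2) and the standard library are available. Lean on these libraries where they do the work, as an engineer would, in place of code of your own. Each camera call takes 0.05 s, during which the arm holds its last target. There are 200 camera calls.

## Task

Lock the damper in its stand: slide the barrel bolt across over the damper's rod, then tip the handle down into the notch of the keeper plate until it lies level, and let go. The keeper is not always set in the same place, so feel gently for the notch and never force the handle against the plate or the blocks. Leave the damper and everything else where it is.

Things in the scene. Friction and masses are not known exactly. Their poses are not given: they have to be found in the camera images.
- stand: grey steel stand, fixed, in which the damper lies, with a steel barrel bolt. Origin: underside of its 8 thick base (table height), straight below the bolt's axis. +x runs along the bolt, the way it slides across the damper's rod (at x = 90); the handle tips down to its -y side. Bolt's axis level, y = 0, 60 above the table. Rear bearing block x -118 to -100, 24 wide, top at 72.
- front_block (a point): aluminium bearing block on the stand: middle of its rear face, 60 above the table, stand's x = 2 mm. Block 38 long, 24 wide, top 72 above the table. The handle strikes it if the bolt is slid too far.
- keeper_line (a point): point over the keeper plate's top edge: stand's x = -22, y = -27, z = 74 mm. Plate upright, parallel to the bolt, 6 thick, top level, one notch 13 wide for the 8 thick handle, notch floor at z = 55.5. It is screwed on through slots: the notch's centre lies unmeasured anywhere within 9 mm of this point along x. Beside the notch the handle meets the plate at about 0.9 rad and must not be forced.
- eye (a point): centre of the eye on the far side of the damper that receives the bolt's tip, stand's x = 125, z = 60 mm; its top is 78 above the table.
- lever: the bolt's handle: a round steel bar 8 thick with a steel ball knob 20 in diameter at its end. Origin at the ball's centre, 60 from the bolt's axis; its +x axis is along the bolt, its +z axis points along the bar away from the bolt. At the stand's x = -90 mm + bolt_slide. The handle turns with light friction (about 1.5 N at the knob) and stays where it is left. Do not press it on plate or blocks with over 40 N.
- bolt_slide (a joint): travel of the bolt along the stand's +x, m: 0 is drawn back; starts at 0 to 0.012; the notch is met at 0.059 to 0.077; the handle strikes the front bearing block at 0.088. Friction about 2.5 N.
- bolt_turn (a joint): turn of the handle about the bolt's axis, rad: 0 = standing straight up, growing as it tips to the stand's -y side, 1.57 = level, down in the notch. Starts at 0 to 0.35.
- damper: motorcycle damper, 75x443x52, lying loose along the stand's y in its cradle, thin rod under the bolt's path. Origin on its underside at mid-length, 94 in x and 120 in y from the stand's origin.
- wrench: bystander, to be left alone: small combination spanner, 23x162x8, lying in front of the keeper side of the stand. Origin at the centre of its underside.
- hex_key: bystander, to be left alone: dark hex key, 35x103x7, lying beside the stand. Origin at the centre of its underside.
- dish: bystander, to be left alone: round tin parts dish, 69 wide, 19 high. Origin at the centre of its underside.
- seal_head: bystander, to be left alone: round dark seal head, 47 wide, 28 high. Origin at the centre of its underside.
- mug: bystander, to be left alone: shop mug, 81x113x88. Origin at the centre of its underside.
- tape: bystander, to be left alone: roll of masking tape lying flat, 70 wide, 24 high. Origin at the centre of its underside.

How it is judged (in metres and radians):
On the way, in this order (a step that is already met when the one before it is completed fails the run):
1. the bolt has been slid across, the handle still up (value of joint bolt_slide above 0.05 m and value of joint bolt_turn below 1.15 rad), for 0.1 s.
2. the handle is down in the keeper notch (value of joint bolt_slide above 0.05 m and value of joint bolt_turn above 1.35 rad), for 0.2 s.
At the end, for the whole second after the job is handed in: The bolt is across (slid by more than 50 mm) and its handle is down in the keeper's notch (turned more than 1.35 rad; level is 1.57), at rest; the damper lies in its stand within 20 mm of where it was (all of step 2 and linear speed of lever below 0.01 m/s and distance of damper from where it was at the start of the episode below 0.02 m); the robot touches nothing.
It fails at once if the handle is forced against the keeper plate or a bearing block with more than 40 N (contact force between lever and stand above 40 N).
It fails at once if a bystander is moved by more than 30 mm (distance of any of wrench, hex_key, dish, seal_head, mug, tape from where it was at the start of the episode above 0.03 m).
It fails at once if the damper is moved by more than 20 mm (distance of damper from where it was at the start of the episode above 0.02 m).
It also fails if it takes over 72 s, if anything falls off the work surface, if the arm or the gripper's body presses on something with over 40 N, if the wrist force passes 120 N, or if a joint passes its speed limit or range.

## Working session

There is one attempt and no reset: what is moved stays moved. The work goes in short steps, Python scripts to look and compute and a tool call to move; the robot and the scene stay as the last step left them, time stands still between calls to the robot, and variables do not carry over. Pictures are saved under pics/ and viewed, on a budget of 10 in all, crops included, one or two more only if the job needs it, and the job is handed in when it is done.

Besides the shell and the picture viewer there is one more tool, called after "Emit:" by a JSON object that holds its "fn" and its "kwargs". jog_arm: Moves the arm, as the interface text tells. Its arguments: {"type":"object","properties":{"steps":{"type":"array","items":{"type":"array","items":{"type":"number"}}}},"required":["steps"]}

```bash
mkdir -p pics; cat > h.py <<'E'
import numpy as np,cv2
from station import env
def grab(n,save=None):
    f=env.grab_frame(n)
    if save: cv2.imwrite('pics/'+save,f['pixels'])
    return f
def cam(f):
    R=cv2.Rodrigues(np.array(f['rvec'],float))[0];t=np.array(f['tvec'],float).ravel();return R,t
def ray(f,u,v):
    R,t=cam(f);d=R.T@np.array([(u-f['cx'])/f['fx'],(v-f['cy'])/f['fy'],1]);return -R.T@t,d/np.linalg.norm(d)
def plane(f,u,v,z):
    c,d=ray(f,u,v);return c+d*(z-c[2])/d[2]
def tri(rs):
    A=0;b=0
    for c,d in rs:
        P=np.eye(3)-np.outer(d,d);A=A+P;b=b+P@c
    x=np.linalg.solve(A,b);return x,[np.linalg.norm((np.eye(3)-np.outer(d,d))@(x-c)) for c,d in rs]
def proj(f,p):
    R,t=cam(f);q=R@np.asarray(p,float)+t;return f['fx']*q[0]/q[2]+f['cx'],f['fy']*q[1]/q[2]+f['cy']
E
python3 - <<'E'
from h import *
a=grab('scene','s0.png');b=grab('side','d0.png')
for f in(a,b):
    R,t=cam(f);print(-R.T@t,R[2],f['fx'])
o=env.get_obs();print({k:o[k] for k in('time','eef_pos','ee_rot','contact_force','grip_width')})
E
```

```text
[-338.39097384 -536.03381481  814.00680152] [ 0.71971426  0.38913421 -0.57496604] 458.1691498325735
[541.41529091 713.9252455  686.19622251] [ 0.02245775 -0.79100435 -0.61139821] 411.91282525236505
{'time': 0.1, 'eef_pos': array([ 5.24624506e+02, -3.56195313e-03,  2.30737592e+02]), 'ee_rot': array([-1.79926108e+02, -1.08713420e-03,  8.99980749e+01]), 'contact_force': array([-0.14673249,  0.34404628,  0.44967279]), 'grip_width': 85.53298337430674}
```

View pics/s0.png

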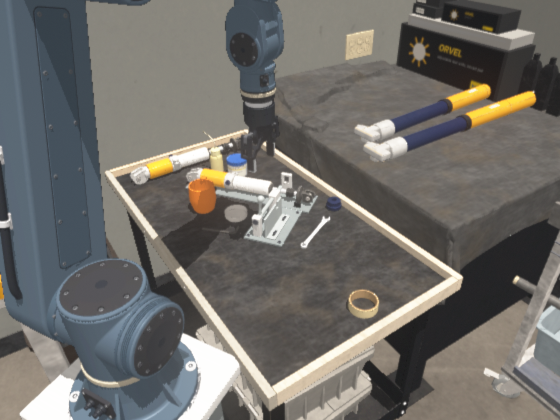

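View pics/d0.png

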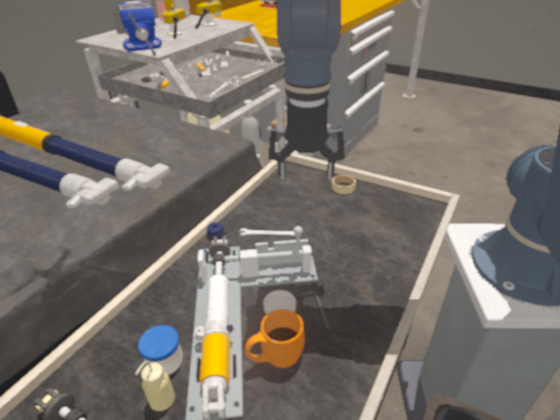

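The scene shows the stand at about (285,215), with the damper beyond it. In the side view the lever knob is at about (298,231), and the stand +x runs roughly along world +x. I'll enlarge both.

```bash
python3 - <<'E'
from h import *
a=cv2.imread('pics/s0.png')[165:255,225:345];b=cv2.imread('pics/d0.png')[210:310,190:330]
A=cv2.resize(a,(800,600),interpolation=cv2.INTER_CUBIC)
B=cv2.resize(b,(800,571),interpolation=cv2.INTER_CUBIC)
cv2.imwrite('pics/s0c.png',A);cv2.imwrite('pics/d0c.png',B)
E
```

```text
(no output)
```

View pics/s0c.png

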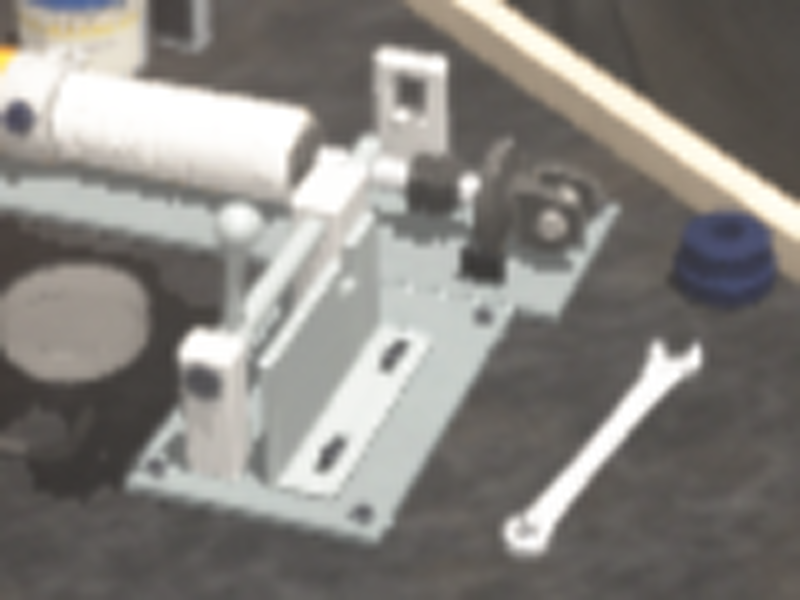

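View pics/d0c.png

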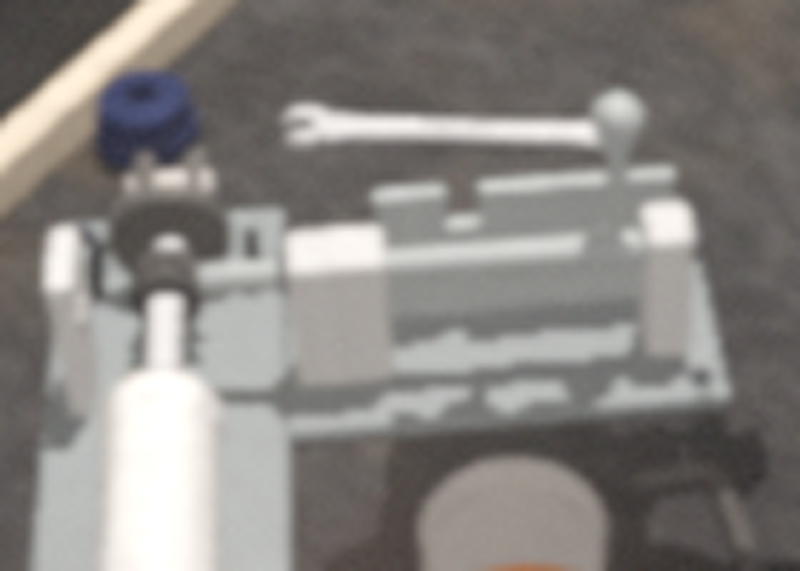

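The side crop shows the notch in the keeper at crop ~(461,188) and the knob at (618,116). The front block top spans (287–385, 225–272) and the rear block top (645–692, 203–243). Next I'll compute the stand frame.

```bash
python3 - <<'E'
from h import *
a=grab('scene');b=grab('side')
S=lambda u,v:(225+u*120/800,165+v*90/600)
D=lambda u,v:(190+u*140/800,210+v*100/571)
k,e=tri([ray(a,*S(240,222)),ray(b,*D(618,116))]);print('knob',k,e)
def pl(n,uv,z):
    p=plane(b,*D(*uv),z);print(n,p.round(1));return p
fr=pl('front blk rear edge',(384,246),72);ff=pl('front front',(290,253),72)
rr=pl('rear rear',(692,222),72);rf=pl('rear front',(644,225),72)
n0=pl('notch L',(446,190),74);n1=pl('notch R',(478,186),74)
pl('keeper L end',(374,192),74);pl('keeper R end',(675,172),74)
pl('notch floor',(461,222),55.5)
# scene
for n,uv,z in(('scene rear blk top c',(213,345),72),('front blk top c',(331,180),72),('keeper near top',(262,360),74),('keeper far top',(378,218),74)):
    print(n,plane(a,*S(*uv),z).round(1))
d=fr-rr;print('yaw',np.degrees(np.arctan2(d[1],d[0])),'dist 120?',np.linalg.norm(d))
d=n0-n1
E
```

```text
knob [539.18191432  18.65627172 121.95668746] [np.float64(2.919452313734942), np.float64(2.919452313734833)]
front blk rear edge [627.3  40.8  72. ]
front front [663.3  45.   72. ]
rear rear [508.  26.  72.]
rear front [526.7  27.9  72. ]
notch L [605.    9.9  74. ]
notch R [592.4   7.4  74. ]
keeper L end [633.4  11.3  74. ]
keeper R end [514.1  -1.6  74. ]
notch floor [599.8   8.2  55.5]
scene rear blk top c [522.7  22.4  72. ]
front blk top c [654.1  39.2  72. ]
keeper near top [520.3  -2.5  74. ]
keeper far top [633.8   4.4  74. ]
yaw 7.056598525374758 dist 120? 120.24441128993101
```

Emit:
{"fn": "jog_arm", "kwargs": {"steps": [[0,0,0,-0.123,1],[8.4,8.3,15,0,1],[8.4,8.3,15,0,1],[0,0,0,0,1],[0,0,0,0,1]]}}

```text
time: 0.82
eef_pos: [539.3, 18.9, 201.0]
ee_rot: [-180.0, 0.0, 97.0]
contact_force: [0.0, 0.2, 0.3]
grip_width: 85.6
```

```bash
python3 - <<'E'
from h import *
f=grab('wrist','w1.png');print(env.grasp_offset,env.get_obs()['eef_pos'],proj(f,[539.2,18.7,120]),proj(f,[598.7,8.6,74]),proj(f,[627.3,40.8,72]))
R,t=cam(f);print(-R.T@t,R)
E
```

```text
18.700000000000003 [539.38829073  18.7524646  201.35396426] (np.float64(280.88207699087627), np.float64(214.7082768741761)) (np.float64(340.017984271236), np.float64(215.0578166856127)) (np.float64(375.56147817112964), np.float64(186.2202588961052))
[528.5192341  100.04060081 343.16003965] [[ 9.92526970e-01  1.22024214e-01  5.52120373e-04]
 [ 1.15336529e-01 -9.39588586e-01  3.22289891e-01]
 [ 3.98459366e-02 -3.19817730e-01 -9.46640862e-01]]
```

View pics/w1.png

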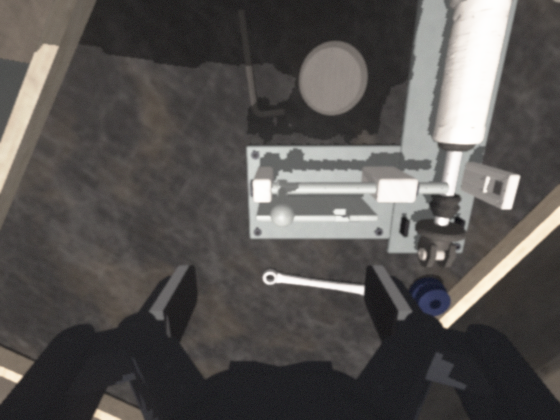

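The wrist view shows the knob at (283,215), the bolt running level from (275,187) to (440,189), and the notch at about (340,212). I'll measure these more finely.

```bash
python3 - <<'E'
from h import *
f=grab('wrist');o=env.get_obs();p=o['eef_pos']
y=np.radians(o['ee_rot'][2]-90);ux=np.array([np.cos(y),np.sin(y)]);uy=np.array([-ux[1],ux[0]])
def L(n,u,v,z):
    q=plane(f,u,v,z);d=q[:2]-p[:2];print(n,q.round(1),'stand-dir x,y rel tcp',(d@ux).round(1),(d@uy).round(1))
L('knob',283,215,120)
L('bolt a',275,187,66);L('bolt b',440,189,66)
g=cv2.cvtColor(f['pixels'],cv2.COLOR_BGR2GRAY)
print(g[204:226,330:352])
for v in (216,217,218): print(v,g[v,255:275],g[v,300:385])
L('rear blk l',253,190,72);L('front blk l',376,190,72);L('front r',417,190,72)
cv2.imwrite('pics/w1c.png',cv2.resize(f['pixels'][165:255,240:360],(800,600),interpolation=cv2.INTER_CUBIC))
E
```

```text
knob [541.1  18.4 120. ] stand-dir x,y rel tcp 1.6 -0.5
bolt a [532.8  26.6  66. ] stand-dir x,y rel tcp -5.6 8.6
bolt b [693.   44.1  66. ] stand-dir x,y rel tcp 155.5 6.5
[[112 111 111 109 109 109 112 110 109 111 113 112 109 110 109 111 112 112
  109 112 109 110]
 [111 112 109 111 110 110 109 111 111 112 112 111 111 112 109 110 113 111
  110 111 111 111]
 [112 112 111 111 109 110 110 112 109 111 114 111 115 111 109 110 112 112
  108 110 111 111]
 [115 111 112 112 113 118 119 118 121 123 120 124 121 120 119 116 111 111
  111 109 107 109]
 [111 111 115 120 137 154 164 164 164 164 166 164 166 160 155 138 119 111
  110 109 112 107]
 [111 113 119 138 171 207 218 220 221 220 221 223 222 218 200 169 131 110
  109 110 109 109]
 [111 115 129 158 196 227 235 237 237 237 238 239 239 235 221 176 133 113
  111 110 110 110]
 [111 115 137 177 217 234 239 241 241 240 240 242 241 237 220 174 128 111
  108 106 108 109]
 [112 117 132 170 212 232 238 239 239 239 240 241 241 236 218 171 127 111
  109 109 108 107]
 [113 114 126 154 190 219 227 230 230 229 232 233 232 226 206 166 128 109
  108 110 112 11
[... 1904 characters left out ...]
234 233 231 229 228 229 227
 225 224 224 225 220 209 194 187 186 184 183 185 181]
218 [208 221 235 241 242 242 242 243 241 243 242 242 242 240 234 223 202 195
 202 211] [239 240 240 240 238 239 239 238 238 238 239 238 238 237 238 238 238 237
 236 236 236 237 236 236 236 235 236 235 235 234 234 235 233 233 230 232
 239 241 241 241 239 237 234 232 229 231 229 222 206 210 223 228 231 232
 233 232 231 232 232 231 231 232 234 233 233 234 232 232 230 229 229 230
 226 226 226 224 219 204 191 186 184 183 184 183 183]
rear blk l [512.2  22.6  72. ] stand-dir x,y rel tcp -26.6 7.3
front blk l [628.9  36.9  72. ] stand-dir x,y rel tcp 91.0 7.2
front r [667.9  41.7  72. ] stand-dir x,y rel tcp 130.3 7.2
```

View pics/w1c.png

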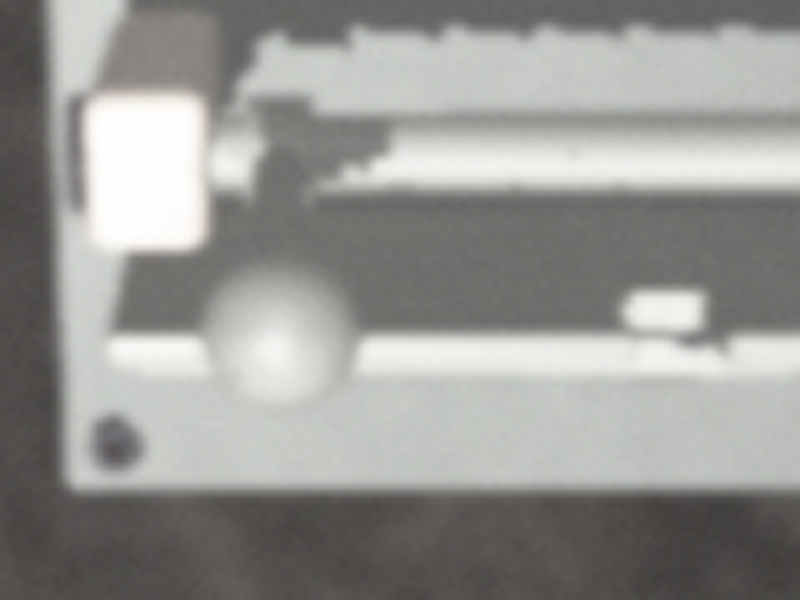

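The wrist crop gives a knob→notch travel of about 58.8 mm. The side view agrees (notch at slide ≈ 60). I'll descend and grip the knob.

Emit:
{"fn": "jog_arm", "kwargs": {"steps": [[-0.5,1,30,0,1],[0,0,30,0,1],[0,0,30,0,1],[0,0,13,0,1],[0,0,0,0,0.5],[0,0,0,0,0],[0,0,0,0,0],[0,0,0,0,0],[0,0,0,0,0],[0,0,0,0,0]]}}

```text
time: 2.17
eef_pos: [540.8, 18.3, 99.3]
ee_rot: [179.9, 0.0, 97.0]
contact_force: [-1.8, 0.0, 5.9]
grip_width: 16.6
```

Emit:
{"fn": "jog_arm", "kwargs": {"steps": [[0,0,0,0,0],[0,0,0,0,0]]}}

```text
time: 2.42
eef_pos: [540.8, 18.3, 99.3]
ee_rot: [179.9, 0.0, 97.0]
contact_force: [-1.8, -0.1, 6.4]
grip_width: 16.9
```

```bash
python3 - <<'E'
from h import *
a=grab('side')
b=grab('scene')
u,v=proj(a,[540,18,119]);print(u,v);u2,v2=proj(b,[540,18,119]);print(u2,v2)
c=lambda f,u,v:cv2.resize(f['pixels'][int(v)-50:int(v)+40,int(u)-35:int(u)+25],(400,600),interpolation=cv2.INTER_CUBIC)
cv2.imwrite('pics/g1.png',np.hstack([c(a,u,v),c(b,u2,v2)]))
E
```

```text
296.81845650915835 230.22674917746724
260.64375302661 199.85938867520863
```

View pics/g1.png

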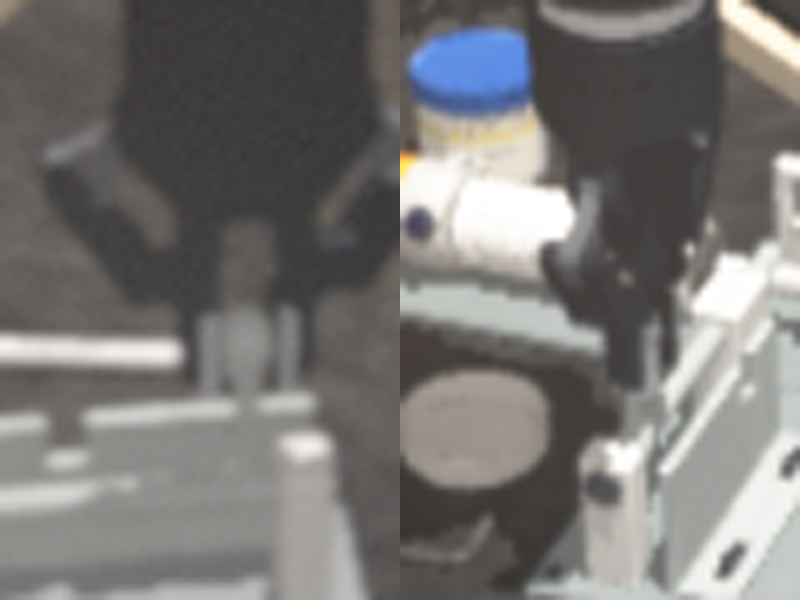

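The side view shows the ball held between both pads. Sliding the bolt now.

Emit:
{"fn": "jog_arm", "kwargs": {"steps": [[0,5,0,0,0],[0,8,0,0,0],[0,8,0,0,0],[0,8,0,0,0],[0,0,0,0,0]]}}

```text
time: 3.15
eef_pos: [570.5, 22.1, 99.3]
ee_rot: [179.9, 0.0, 97.1]
contact_force: [1.8, 1.5, 3.6]
grip_width: 16.6
```

Emit:
{"fn": "jog_arm", "kwargs": {"steps": [[0,8,0,0,0],[0,8,0,0,0],[0,8,0,0,0],[0,4.5,0,0,0],[0,0,0,0,0],[0,0,0,0,0]]}}

```text
time: 3.9
eef_pos: [598.4, 25.5, 99.3]
ee_rot: [179.9, -0.0, 97.1]
contact_force: [-0.4, 0.2, 5.5]
grip_width: 16.7
```

```bash
python3 - <<'E'
from h import *
a=grab('side');f=grab('wrist');o=env.get_obs();print(o['eef_pos'],o['contact_force'])
u,v=proj(a,[599,25,100]);print(u,v)
c=lambda f,u,v:cv2.resize(f['pixels'][int(v)-30:int(v)+60,int(u)-50:int(u)+10],(400,600),interpolation=cv2.INTER_CUBIC)
p2=cv2.resize(f['pixels'][150:270,250:330+0],(400,600),interpolation=cv2.INTER_CUBIC)
cv2.imwrite('pics/g2.png',np.hstack([cv2.resize(a['pixels'][int(v)-50:int(v)+40,int(u)-40:int(u)+20],(400,600),interpolation=cv2.INTER_CUBIC),p2]))
E
```

```text
[598.41067842  25.52726124  99.28306897] [0.70038335 1.49606496 5.89048755]
269.91329851269836 238.84620963625713
```

View pics/g2.png

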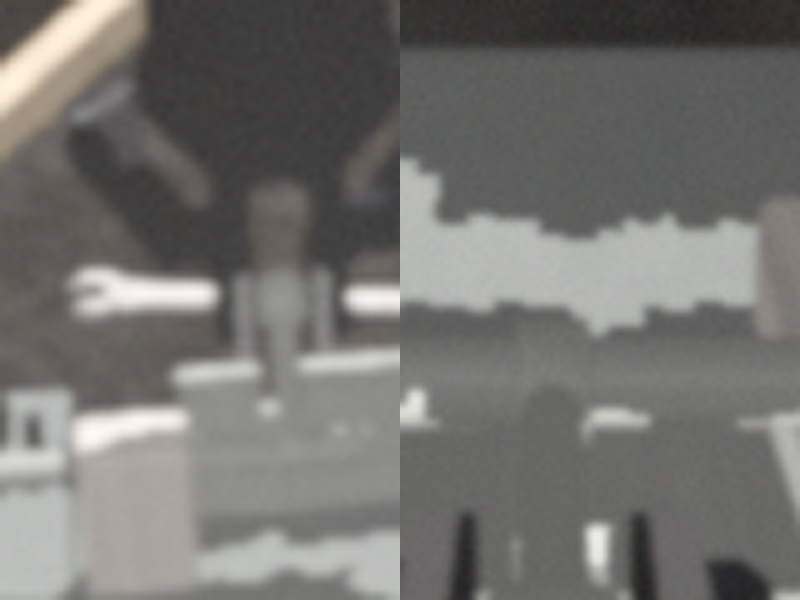

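The handle lines up with the notch in the side view. I'll tip it along the arc, first half.

Emit:
{"fn": "jog_arm", "kwargs": {"steps": [[-6.6,0,1.2,0,0],[0,0,0,0,0],[-6.3,0,1.9,0,0],[0,0,0,0,0],[-6.0,0,2.6,0,0],[0,0,0,0,0],[0,0,0,0,0]]}}

```text
time: 4.88
eef_pos: [599.8, 6.3, 92.6]
ee_rot: [-180.0, 0.0, 97.0]
contact_force: [-0.8, -1.3, 1.9]
grip_width: 0.2
```

The grip has shut to 0.2 mm, so the ball slipped out. I need to look.

```bash
python3 - <<'E'
from h import *
a=grab('side');b=grab('scene')
u,v=proj(a,[599,10,100]);u2,v2=proj(b,[599,15,100])
c=lambda f,u,v:cv2.resize(f['pixels'][int(v)-40:int(v)+50,int(u)-30:int(u)+30],(400,600),interpolation=cv2.INTER_CUBIC)
cv2.imwrite('pics/g3.png',np.hstack([c(a,u,v),c(b,u2,v2)]));print(u,v,u2,v2)
E
```

```text
270.2670950534524 234.474038355593 272.39726446162166 195.25476184966573
```

View pics/g3.png

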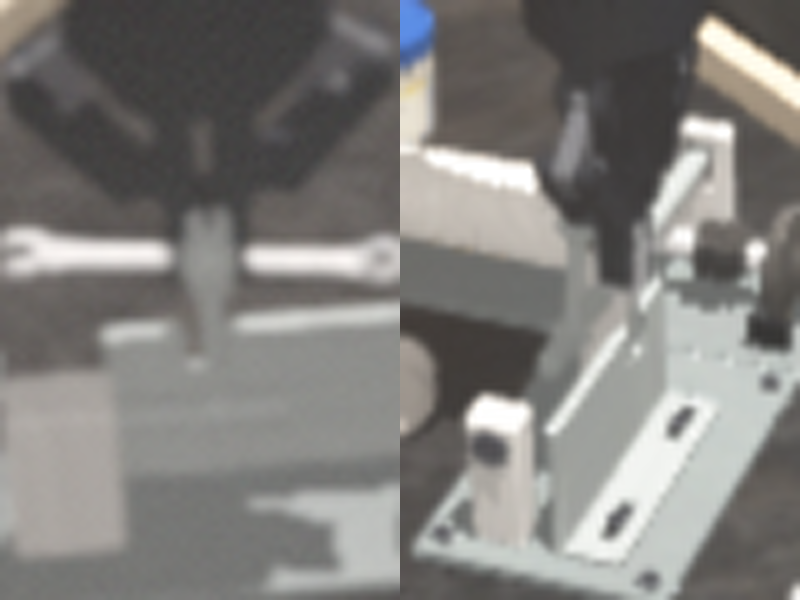

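```bash
python3 - <<'E'
from h import *
a=grab('side');b=grab('scene')
s=(271.2,233.3)
for z in(117,119.5): print(plane(a,*s,z))
print(tri([ray(a,*s),ray(b,242+178*.15,155+240*.15)]))
print('notch',plane(a,240+210*.15,194+322*.15,74))
o=env.get_obs();print(o['eef_pos'],o['contact_force'])
E
```

```text
[595.51190339  26.42640566 117.        ]
[595.2743025  29.4460095 119.5      ]
(array([595.3543966 ,  23.89920111, 114.40183224]), [np.float64(0.5409298871846938), np.float64(0.5409298871847277)])
notch [597.31394495   6.50538738  74.        ]
[599.60243031   6.64723593  92.35566516] [ 1.1217035  -1.14656766  0.63403692]
```

The handle is still up, at about 0.1 rad, and the knob (around (596,26)) lies on the +y side of the shut fingers. I'll go over to that +y side and push with the shut fingers.

Emit:
{"fn": "jog_arm", "kwargs": {"steps": [[0,0,-25,0,0],[0,0,-22,0,0],[25,0,0,0,0],[26,0,0,0,0],[0,0,0,0,0],[0,0,26,0,0],[0,0,0,0,0],[0,0,0,0,0]]}}

```text
time: 6.08
eef_pos: [593.6, 56.8, 114.0]
ee_rot: [-180.0, 0.0, 97.0]
contact_force: [0.5, 0.3, 1.0]
grip_width: 0.0
```

Emit:
{"fn": "jog_arm", "kwargs": {"steps": [[0,0,7,0,0],[-4,0,0,0,0],[-4,0,0,0,0],[-4,0,0,0,0],[-4,0,0,0,0],[-4,0,0,0,0],[0,0,0,0,0]]}}

```text
time: 6.95
eef_pos: [596.0, 37.0, 106.5]
ee_rot: [-180.0, 0.0, 97.0]
contact_force: [0.3, 0.7, -0.4]
grip_width: -0.3
```

Emit:
{"fn": "jog_arm", "kwargs": {"steps": [[-4,0,0,0,0],[-4,0,0,0,0],[-4,0,0,0,0],[-4,0,0,0,0],[-4,0,0,0,0],[0,0,0,0,0]]}}

```text
time: 7.7
eef_pos: [598.6, 17.1, 106.7]
ee_rot: [180.0, 0.0, 97.0]
contact_force: [-0.6, 0.8, -0.5]
grip_width: 0.1
```

```bash
python3 - <<'E'
from h import *
a=grab('side');b=grab('scene')
u,v=proj(a,[598,0,95]);u2,v2=proj(b,[599,5,95])
c=lambda f,u,v:cv2.resize(f['pixels'][int(v)-40:int(v)+50,int(u)-30:int(u)+30],(400,600),interpolation=cv2.INTER_CUBIC)
cv2.imwrite('pics/g4.png',np.hstack([c(a,u,v),c(b,u2,v2)]));print(u,v,u2,v2)
o=env.get_obs();print(o['eef_pos'],o['contact_force'])
E
```

```text
271.02053658955083 233.34068624634187 275.54111908724883 197.58444522638578
[598.63566677  17.24569473 106.73743083] [-1.03160492  0.99217757 -0.23916696]
```

View pics/g4.png

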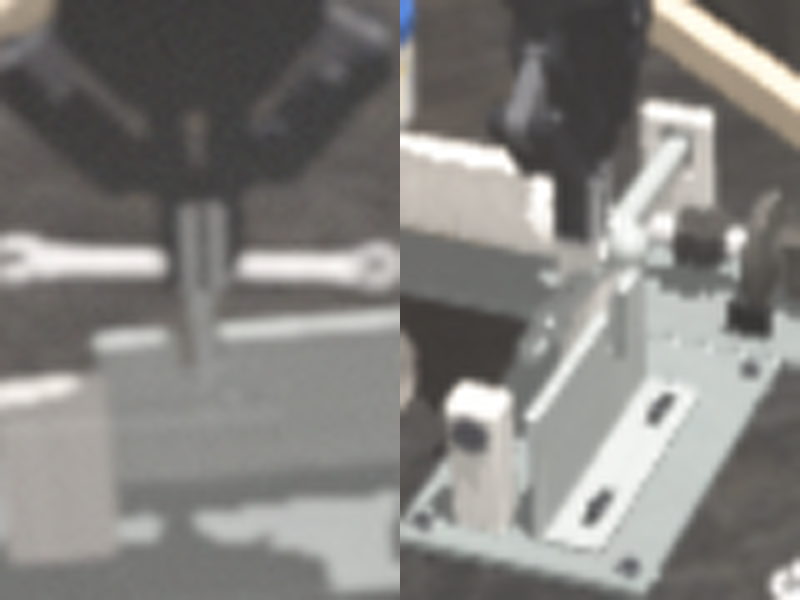

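The knob is tipped to about 0.66 rad, with the bar over the notch in the side view. Next: lift, go over the knob, and press down gently.

Emit:
{"fn": "jog_arm", "kwargs": {"steps": [[3,0,0,0,0],[0,0,-20,0,0],[-17,0,0,0,0],[-17,0,0,0,0],[0,0,0,0,0],[0,0,8,0,0],[-1,0,4,0,0],[-1,0,2,0,0],[0,0,0,0,0]]}}

```text
time: 8.93
eef_pos: [602.9, -16.6, 113.2]
ee_rot: [179.9, 0.2, 97.0]
contact_force: [-1.0, -8.4, 8.5]
grip_width: -0.0
```

The force points -y/+z, so the tip sits too far over on the knob's outer side. I'll back up and shift +y.

Emit:
{"fn": "jog_arm", "kwargs": {"steps": [[0,0,-10,0,0],[9,0,0,0,0],[0,0,0,0,0],[0,0,4,0,0],[0,0,3,0,0],[0,0,2,0,0],[0,0,0,0,0]]}}

```text
time: 9.8
eef_pos: [601.4, -6.8, 113.7]
ee_rot: [-180.0, 0.0, 97.0]
contact_force: [-0.4, -2.0, 3.3]
grip_width: 0.3
```

Emit:
{"fn": "jog_arm", "kwargs": {"steps": [[-1.5,0,2,0,0],[-1.5,0,2,0,0],[-1.5,0,2,0,0],[0,0,0,0,0]]}}

```text
time: 10.3
eef_pos: [602.4, -11.7, 108.1]
ee_rot: [179.9, 0.1, 97.0]
contact_force: [-0.2, -4.3, 5.2]
grip_width: -0.1
```

Emit:
{"fn": "jog_arm", "kwargs": {"steps": [[-0.5,0,1.5,0,0],[-0.5,0,1.5,0,0],[0,0,0,0,0]]}}

```text
time: 10.68
eef_pos: [602.6, -12.2, 104.8]
ee_rot: [179.9, 0.0, 97.0]
contact_force: [0.7, -3.0, 3.8]
grip_width: -0.3
```

Emit:
{"fn": "jog_arm", "kwargs": {"steps": [[-0.5,0,1.5,0,0],[-0.5,0,1.5,0,0],[-0.5,0,1.5,0,0],[0,0,0,0,0]]}}

```text
time: 11.18
eef_pos: [602.0, -13.0, 99.7]
ee_rot: [-180.0, -0.0, 97.1]
contact_force: [0.1, -0.6, 1.7]
grip_width: 0.2
```

The force is low beyond 1.0 rad, so the handle is entering the notch. Continuing.

Emit:
{"fn": "jog_arm", "kwargs": {"steps": [[-0.5,0,2,0,0],[-0.5,0,2,0,0],[-0.5,0,2,0,0],[-0.5,0,2,0,0],[-0.5,0,2,0,0],[0,0,0,0,0]]}}

```text
time: 11.92
eef_pos: [602.3, -15.5, 89.8]
ee_rot: [-180.0, -0.0, 97.1]
contact_force: [-0.2, 0.3, 0.8]
grip_width: 0.2
```

Emit:
{"fn": "jog_arm", "kwargs": {"steps": [[-0.5,0,2,0,0],[-0.5,0,2,0,0],[-0.5,0,2,0,0],[0,0,2,0,0],[0,0,2,0,0],[0,0,0,0,0]]}}

```text
time: 12.68
eef_pos: [602.6, -17.1, 79.8]
ee_rot: [-180.0, -0.0, 97.1]
contact_force: [1.0, 0.7, -0.3]
grip_width: -0.0
```

```bash
python3 - <<'E'
from h import *
a=grab('side');b=grab('scene')
u,v=proj(a,[598,-10,80]);u2,v2=proj(b,[599,-5,80])
c=lambda f,u,v:cv2.resize(f['pixels'][int(v)-40:int(v)+50,int(u)-30:int(u)+30],(400,600),interpolation=cv2.INTER_CUBIC)
cv2.imwrite('pics/g5.png',np.hstack([c(a,u,v),c(b,u2,v2)]));print(u,v,u2,v2)
E
```

```text
271.4677646684701 235.600642136643 278.7860116120895 202.83458204672655
```

View pics/g5.png

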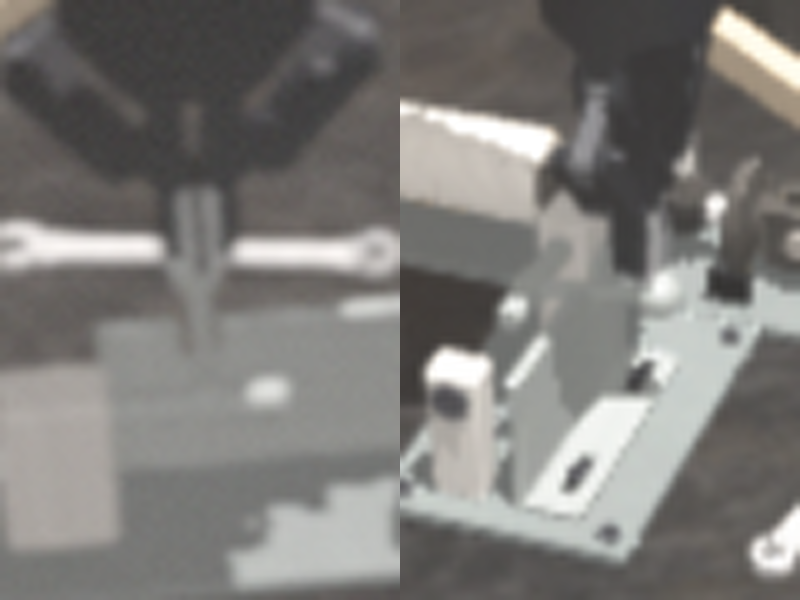

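The scene view shows the knob at crop (660,290), outboard of the fingertip, so the tip is now between the plate and the knob. I'll compute the angle.

```bash
python3 - <<'E'
from h import *
b=grab('scene');y=np.radians(7.05);u=np.array([np.cos(y),np.sin(y),0]);n=np.array([-u[1],u[0],0])
for P in([597,33,60],[596.3,38,60]):
    P=np.array(P,float)
    for uv in((287,205.5),):
        c,d=ray(b,*uv);q=c+d*((P-c)@u)/(d@u);r=q-P;print(q.round(1),'y',r@n,'z',r[2],'theta',np.arctan2(-(r@n),r[2]))
    # expected pixels of knob at theta values
    for th in(1.1,1.2,1.3,1.4,1.5,1.57):
        print(th,np.round(proj(b,P-n*60*np.sin(th)+[0,0,60*np.cos(th)]),1))
E
```

```text
[604.6 -28.3  74.4] y -61.81395505897679 z 14.449783907588994 theta 1.3411574365001762
1.1 [284.2 201.2]
1.2 [285. 203.]
1.3 [285.7 204.8]
1.4 [286.1 206.6]
1.5 [286.4 208.3]
1.57 [286.5 209.5]
[604.5 -28.4  74.5] y -66.89357381638017 z 14.50982094130461 theta 1.35719618992562
1.1 [282.5 200.9]
1.2 [283.3 202.7]
1.3 [284.  204.5]
1.4 [284.5 206.2]
1.5 [284.8 208. ]
1.57 [284.8 209.2]
```

Knob is at about 1.34 rad. I'll lift, move out over the knob, and press to level.

Emit:
{"fn": "jog_arm", "kwargs": {"steps": [[0,0,-14,0,0],[-10,0,0,0,0],[0,0,0,0,0],[0,0,6,0,0],[0,0,3,0,0],[0,0,3,0,0],[0,0,2,0,0],[0,0,0,0,0]]}}

```text
time: 13.82
eef_pos: [603.9, -27.1, 79.9]
ee_rot: [-180.0, -0.0, 97.1]
contact_force: [0.5, -0.6, 0.4]
grip_width: -0.3
```

Emit:
{"fn": "jog_arm", "kwargs": {"steps": [[0,0,2,0,0],[0,0,2,0,0],[0,0,2,0,0],[0,0,1,0,0],[0,0,0,0,0]]}}

```text
time: 14.45
eef_pos: [603.9, -27.0, 73.0]
ee_rot: [-180.0, -0.0, 97.0]
contact_force: [0.6, 0.2, 1.0]
grip_width: 0.1
```

Emit:
{"fn": "jog_arm", "kwargs": {"steps": [[0,0,1,0,0],[0,0,1,0,0],[0,0,1,0,0],[0,0,0,0,0]]}}

```text
time: 14.95
eef_pos: [603.9, -27.1, 70.0]
ee_rot: [-180.0, -0.0, 97.0]
contact_force: [-0.3, 0.2, 1.6]
grip_width: -0.2
```

Emit:
{"fn": "jog_arm", "kwargs": {"steps": [[0,0,1,0,0],[0,0,0,0,0],[0,0,0,0,0]]}}

```text
time: 15.32
eef_pos: [603.9, -27.0, 69.0]
ee_rot: [-180.0, -0.0, 97.1]
contact_force: [-0.7, -1.1, -0.1]
grip_width: -0.1
```

Emit:
{"fn": "jog_arm", "kwargs": {"steps": [[0,0,-25,0,0],[0,0,-50,0,0],[0,0,-50,0,0],[0,0,-30,0,0],[0,0,0,0,0],[0,0,0,0,0]]}}

```text
time: 16.08
eef_pos: [603.6, -27.0, 223.2]
ee_rot: [-179.9, -0.0, 97.1]
contact_force: [-0.5, -0.1, 0.3]
grip_width: -0.1
```

```bash
python3 - <<'E'
from h import *
b=grab('scene');f=grab('wrist');o=env.get_obs();print(o['eef_pos'],o['contact_force'])
for nm,g in(('s',b),('w',f)): print(nm,[np.round(proj(g,p),1).tolist() for p in([604.3,-26.5,60],[603.4,-25,74],[598,8,74])])
u,v=map(int,proj(b,[603,-10,60]));u2,v2=map(int,proj(f,[603,-10,60]));print(u,v,u2,v2)
c=lambda g,u,v:cv2.resize(g['pixels'][v-30:v+30,u-20:u+20],(400,600),interpolation=cv2.INTER_CUBIC)
w=cv2.resize(f['pixels'][v2-60:v2+60,u2-40:u2+40],(400,600),interpolation=cv2.INTER_CUBIC)
cv2.imwrite('pics/g6.png',np.hstack([c(b,u,v),w]))
E
```

```text
[603.29458885 -27.01702234 222.62907105] [ 0.54971871  0.12593978 -0.22193579]
s [[286.5, 209.5], [285.8, 205.5], [274.7, 203.6]]
w [[281.9, 187.9], [281.2, 189.9], [279.9, 157.2]]
281 208 282 172
```

View pics/g6.png

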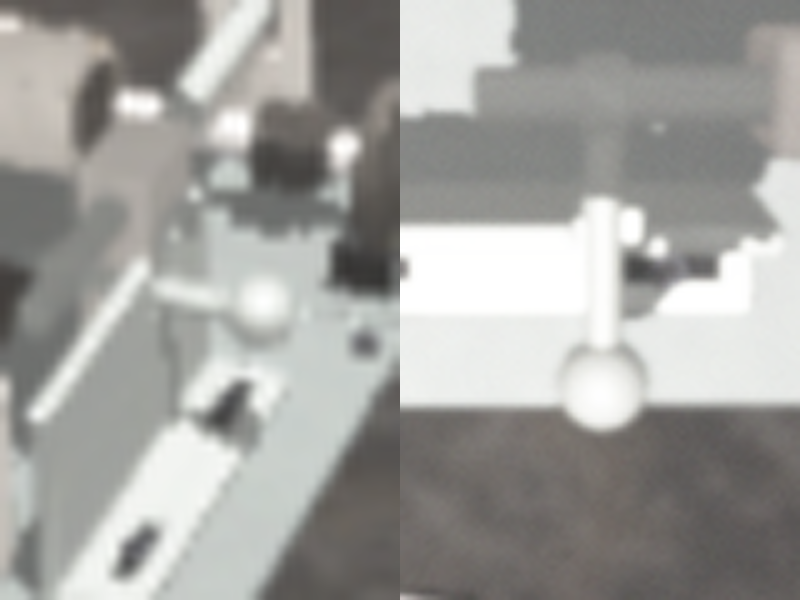

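The handle lies in the notch, with the knob at scene pixel (287.2,208.5); level would predict (286.5,209.5). The fingertip had also been down to z = 69, directly over the knob. The arm is clear, so I'm handing in.

```bash
python3 -c "
from h import *
env.hand_in();print(env.get_obs()['time'])"
```

```text
the job is handed in; nothing more can be done
the job is handed in; nothing more can be done
```

I slid the bolt about 58 mm across and tipped its handle down into the keeper notch. I then backed the arm off about 150 mm clear and handed in at about 16 s.

- **Angle:** The last scene view puts the handle at about 1.51 rad. The fingertip went down to z = 69 mm right over the knob, which fits level.
- **Forces:** At the readings between moves, tool forces stayed below about 12 N while tipping. They fell to almost nothing past 1.0 rad, so the handle met no resistance from the plate.
- **Not as planned:** My knob grip slipped at the start of tipping, so I pushed and pressed the handle down with the shut fingers. My first press landed off-centre on the knob and had to be redone.
- **Disagreement:** The camera views differed by about 4 mm across the bolt.
- **Not checked:** I took no separate measurement of the damper or the bystanders at the end; the arm did not go near any of them.
- **Pictures:** I viewed 12, two past the budget of 10.

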